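# Set the indexing dial to the long scale line and push the brake home

## Task

On the indexing station, gently push the dial round with a fingertip (its upright pin is there to push on, not to pinch), either way, until the dial's index line lines up with the one long line of the scale ring. Then gently push the black tab of the brake slide all the way in towards the dial, and take the hand clear. The dial must stay on the long line, and the parts lying around must not be lifted or moved.

Things in the scene. Friction and masses are not known exactly. Their poses are not given: they have to be found in the camera images.
- station: Black base plate of the indexing station, 220 x 320 x 20 mm, bolted down. Origin: on the dial's axis, at the underside of the plate (on the table); the plate reaches 110 mm to +x and -x, 115 mm to -y and 205 mm to +y of it; z is up. On it lie the round scale ring, upon that the dial, and to the +y side the brake slide.
- dial (a joint): Angle of the dial about the vertical axis, rad, growing anticlockwise from above; at 0 the index line points along the station's +x. It turns both ways (range -0.5 to 6.8, which allows the shorter way round) and stays where it is left; about 0.12 N m of friction, some 3 N at the pin.
- index_mark (a point): Outer end of the dial's index line (black, 4 mm wide, from 26 mm off the axis out over the bevel) at the rim of the steel dial, 60 mm from the axis, 30 mm above the table. The dial's flat top is 40 mm above the table, with a flat cap 3 mm high, 10 mm in radius, in its middle.
- pin_top (a point): Centre of the top of the dial's black upright pin, 14 mm in diameter and 30 mm high above the dial's top (40 to 70 mm above the table), 42 mm from the axis, opposite the index line.
- target_line (a point): Inner end of the one long line (30 x 4 mm; the other 23 are 9 mm long) of the aluminium scale ring, 60 mm from the dial's axis, 30 mm above the table: where the index mark must come. The ring (outer radius 92 mm, top 30 mm above the table, lines 15 degrees apart) is fixed, at a different angle each time.
- brake (a joint): Travel of the brake slide, m: 0 fully out, 0.022 fully in (its nose at the dial's rim). Moves towards the dial (the station's -y), stays where it is left, about 2.5 N of friction. It does not turn the dial.
- brake_tab (a point): Centre of the top of the brake slide's black upright tab: 34 mm wide (station's x), 12 mm thick (y), top 70 mm above the table. Push it on its outer (+y) face, 6 mm from this point. The slide's bar (30 mm wide, top 42 mm above the table) sticks out 2 mm beyond that face; the guide rails beside it top at 34 mm.
- capacitor: Bystander: black capacitor can, 25 mm in diameter, 32 mm high, standing loose on the base plate, near its far left corner. Origin: centre of its underside. Leave it.
- inductor: Bystander: copper-wound ring inductor, 56 mm in diameter, 18 mm high, lying loose on the table. Origin: centre of its underside. Leave it.
- locator: Bystander: white stepped locator block, 30 x 70 x 25 mm, loose on the table. Origin: centre of its underside. Leave it.
- housing: Bystander: open die-cast aluminium housing with a green circuit board, 250 x 120 x 50 mm, on the table to the right. Origin: centre of its underside. Leave it.

How it is judged (in metres and radians):
On the way, in this order (a step that is already met when the one before it is completed fails the run):
1. the dial's index line stands on the long scale line, the brake still out (horizontal distance between index_mark and target_line below 0.004 m and value of joint brake below 0.01 m), for 0.3 s.
2. the brake slide is pushed home (value of joint brake above 0.018 m and horizontal distance between index_mark and target_line below 0.004 m), for 0.2 s.
At the end, for the whole second after the job is handed in: The outer end of the index line is within 4 mm (one line width) of the inner end of the long scale line, the dial is still, and the brake slide is within 4 mm of its inner stop (all of step 2 and velocity of joint dial between -0.02 and 0.02 rad/s); the robot touches nothing.
It fails at once if the brake is pushed in (beyond 10 mm) while the index is more than 8 mm off the long line (value of joint brake above 0.01 m and horizontal distance between index_mark and target_line above 0.008 m).
It fails at once if the station, its dial or its brake is gripped or pushed roughly (over 35 N) (contact force between the fingers and station above 35 N).
It fails at once if the capacitor, inductor, locator block or housing is lifted or moved by more than 10 mm (distance of any of capacitor, inductor, locator, housing from where it was at the start of the episode above 0.01 m).
It also fails if it takes over 51 s, if anything falls off the work surface, if the arm or the gripper's body presses on something with over 40 N, if the wrist force passes 120 N, or if a joint passes its speed limit or range.

## Robot

A 6-joint arm with a two-finger parallel gripper is mounted at the origin on the work surface. World frame = base frame: x ahead of the robot, y to its left, z up, the work surface at z = 0. Lengths are in mm, angles in rad, forces in N, time in s.
With the tool pointing down it reaches from about 275 to 775 mm from the base axis. Payload 14.6 kg.
Tool frame: the origin (TCP) lies at the very end of the fingers, on their centre line; the grasp point (between the pads) lies behind it (grasp_offset is the z of the grasp point in the tool frame, in mm); z points along the fingers, y is the direction in which the jaws open and shut (so a half turn about z gives the same grasp; the last joint's range is limited). The gripper opens to 85 mm and grips with 20 to 120 N. Pads are 22 mm wide; open, the fingers measure 114 mm over their backs; the gripper's body (76 mm by 85 mm) begins 54 mm behind the grasp point. The pads swing forward as they close: fully open they stand 13 mm farther back than shut.
Start: joints at [-0.155, 0.263, -0.048, 1.259, 0, 1.415], TCP at [525.003, -0.006, 231.278] pointing down, gripper open.
Joint ranges: [-2.65, 2.65], [-0.89, 1.7], [-1.18, 1.37], [-2.13, 2.11], [-1.35, 1.29], [-3.14, 3.14]. Speed limits (rad/s): [1.89, 1.89, 2.57, 2.79, 3.14, 3.14].

## Interface

Orientations are given as a 3x3 rotation matrix whose columns are the frame's x, y, z axes.
In Python, from cell import get_obs, get_image, sign_off, grasp_offset gives the robot as it stands.
- The arm moves only by the tool send_rows, never from a script. Its arguments are lists of equal length, an entry for each row: "slide": the shift along the world's x, y, z in m, a list of three; "turn": the turn about the world's z in degrees. In form: {"slide": [[dx, dy, dz], ...], "turn": [turn, ...]}. A call has exactly 8 rows; each row is the pose to reach, as a shift and turn from the pose commanded when the call began; what a row does not reach only later rows make up. A row lasts 1/8 s, in which the tool goes at most 62.5 mm and 10.7 degrees, less where a joint would pass 70% of its speed; a pose out of reach is approached as far as the arm can. A call with a gripper value outside its range is refused whole. "hand" is the finger opening in m, from 0 to 0.0854, set as the call begins (left out, the last holds). The fingers move at their own pace and stop on an object; the grip force is fixed at half the most. Time passes only in rows, so rows that repeat a pose let the fingers close, or fill a call up. It gives the time, the measured TCP pose, the force and the opening at its end, in the units of the state.
- get_obs(): the state, without advancing time (a new reading comes with each control period).
- get_image(name): name is "scene" or "side" or "wrist"; returns a dict with "img" (384x512x3 uint8, red, green, blue), "depth" (384x512 float32, mm along the optical axis (not along the pixel's ray), 0 where there is no reading), "camera_matrix" (3x3 intrinsics, pixels), "k1" (the pictures are not rectified: a ray, as slopes to the right and down, at radius r is drawn at 1 + k1 r^2 times it, then the intrinsics apply), "extrinsics" (4x4, takes a point from camera to world coordinates); the wrist camera has in their place "T_tool_cam" (4x4, takes a point from camera to tool coordinates, whose origin is the TCP and whose axes are the flange's). Camera axes: x right, y up, looking along -z (the intrinsics and any distortion apply to the point x, -y, -z); pixel columns grow to the right and rows downward; lengths in mm; the calibration is good to about 2 mm. A picture is of the moment at which its call begins: read the wrist's pose just before it.
- sign_off(): hands the job in, once; it reports no verdict.
The state is a dict: "time": time; "joints": joint angles; "joint_velocities": joint speeds; "joint_efforts": joint torques, N m; "eef_pos": TCP position; "ee_rot": TCP orientation; "contact_force": force on the tool from outside, world axes, zero at the start; "ft_torque": the same for the moment, N m; "grip_width": opening from 0.0 (shut) to 1.0 (fully open).
Only numpy, scipy, OpenCV 4.12 (cv2) and the standard library are available. Lean on these libraries where they do the work, as an engineer would, in place of code of your own. Each camera call takes 0.05 s, during which the arm holds its last target. There are 200 camera calls.

## Working session

There is one attempt and no reset: what is moved stays moved. The work goes in short steps, Python scripts to look and compute and a tool call to move; the robot and the scene stay as the last step left them, time stands still between calls to the robot, and variables do not carry over. Pictures are saved under pics/ and viewed, about 8 in all and at most 12, crops included, and the job is handed in when it is done.

Besides the shell and the picture viewer there is one more tool, called after ">>>" by a JSON object that holds its "name" and its "arguments", one argument or row to a line. send_rows: Moves the arm, as the interface text tells. Its arguments: {"type":"object","properties":{"slide":{"type":"array"},"turn":{"type":"array"},"hand":{"type":"number"}},"required":["slide","turn"]}

```bash
mkdir -p pics
cat > h.py <<'E'
import numpy as np, cv2
from cell import get_obs, get_image, sign_off, grasp_offset
def snap(name):
    o=get_obs(); d=get_image(name)
    if name=='wrist':
        T=np.eye(4);T[:3,:3]=o['ee_rot'];T[:3,3]=o['eef_pos'];d['T']=T@np.array(d['T_tool_cam'])
    else: d['T']=np.array(d['extrinsics'])
    return d
def onplane(d,uv,z):
    uv=np.array(uv,float).reshape(-1,1,2);K=np.array(d['camera_matrix'])
    p=cv2.undistortPoints(uv,K,np.array([d['k1'],0,0,0],float)).reshape(-1,2)
    r=np.c_[p[:,0],-p[:,1],-np.ones(len(p))]@d['T'][:3,:3].T;c=d['T'][:3,3]
    return c+r*((z-c[2])/r[:,2])[:,None]
def project(d,P):
    P=np.array(P,float).reshape(-1,3);q=(P-d['T'][:3,3])@d['T'][:3,:3]
    q=q*[1,-1,-1]
    return cv2.projectPoints(q,np.zeros(3),np.zeros(3),np.array(d['camera_matrix']),np.array([d['k1'],0,0,0],float))[0].reshape(-1,2)
def save(d,f): cv2.imwrite('pics/'+f,cv2.cvtColor(d['img'],cv2.COLOR_RGB2BGR))
E
python3 - <<'E'
from h import *
import pickle
o=get_obs();print(o['time'],o['eef_pos'],o['ee_rot'],o['grip_width'],grasp_offset)
I=[]
for n in('scene','side','wrist'):
    d=snap(n);pickle.dump(d,open(n+'0.pkl','wb'));print(n,d['T'].round(2).tolist());I.append(d['img'])
a=np.hstack(I[:2]);cv2.imwrite('pics/a.png',cv2.cvtColor(np.vstack([a,np.hstack([I[2],0*I[2]])]),cv2.COLOR_RGB2BGR)[:, :])
m=cv2.imread('pics/a.png');cv2.imwrite('pics/a.png',cv2.resize(m,(800,600)))
save(snap('scene'),'scene0.png')
E
```

```text
0.0 [5.24704226e+02 5.55443409e-02 2.30816892e+02] [[-2.07303376e-05  9.99999403e-01 -1.09286324e-03]
 [ 9.99999985e-01  2.09154339e-05  1.69357034e-04]
 [ 1.69379790e-04 -1.09285971e-03 -9.99999388e-01]] 0.9988485084798614 -18.700000000000003
scene [[-0.68, -0.4, 0.62, 1144.92], [0.73, -0.39, 0.56, 392.15], [0.02, 0.83, 0.56, 632.41], [0.0, 0.0, 0.0, 1.0]]
side [[0.99, 0.05, -0.09, 435.74], [-0.11, 0.54, -0.84, -958.86], [0.01, 0.84, 0.54, 576.71], [0.0, 0.0, 0.0, 1.0]]
wrist [[1.0, 0.0, 0.0, 524.39], [-0.0, 0.96, 0.28, 69.32], [-0.0, -0.28, 0.96, 373.29], [0.0, 0.0, 0.0, 1.0]]
```

View pics/a.png

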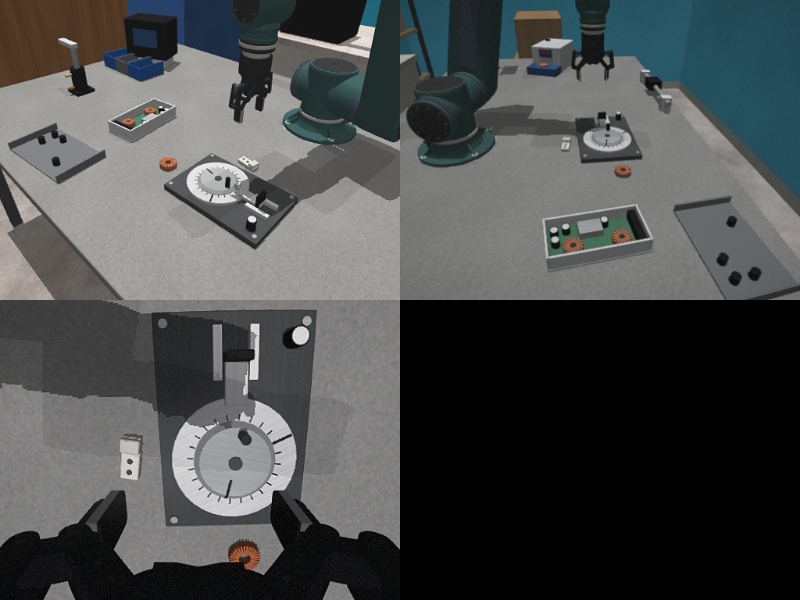

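The wrist view (lower left) shows everything: the dial cap is near full-image pixel (301,209). The index line points down to about (292,252), the long line is at upper right about (349,183), and the pin and brake tab are above the cap. Next I'll measure these from an enlarged crop.

Run:
```python
from h import *
import pickle
d=pickle.load(open('wrist0.pkl','rb'))
g=cv2.cvtColor(d['img'],cv2.COLOR_RGB2GRAY)
# rectified top view at z=30, 2px/mm around the ring
c=onplane(d,[[301,209]],43)[0];print(c)
def top(z,s,x0,x1,y0,y1):
    X,Y=np.meshgrid(np.arange(x0,x1,1/s),np.arange(y1,y0,-1/s))
    uv=project(d,np.c_[X.ravel(),Y.ravel(),0*X.ravel()+z]).reshape(*X.shape,2).astype(np.float32)
    return cv2.remap(d['img'],uv[...,0],uv[...,1],cv2.INTER_LINEAR)
x0,y1=int(c[0])-125,int(c[1])+220
t=top(30,1.7,x0,x0+250,y1-340,y1);print(x0,y1,t.shape)
cv2.imwrite('pics/top.png',cv2.cvtColor(t,cv2.COLOR_RGB2BGR))
cr=cv2.resize(d['img'][0:300,180:430],None,fx=2,fy=2,interpolation=cv2.INTER_CUBIC)
cv2.imwrite('pics/crop.png',cv2.cvtColor(cr,cv2.COLOR_RGB2BGR))
```

```text
[576.12246857 -44.16255221  43.        ]
451 176 (578, 425, 3)
```

View pics/crop.png

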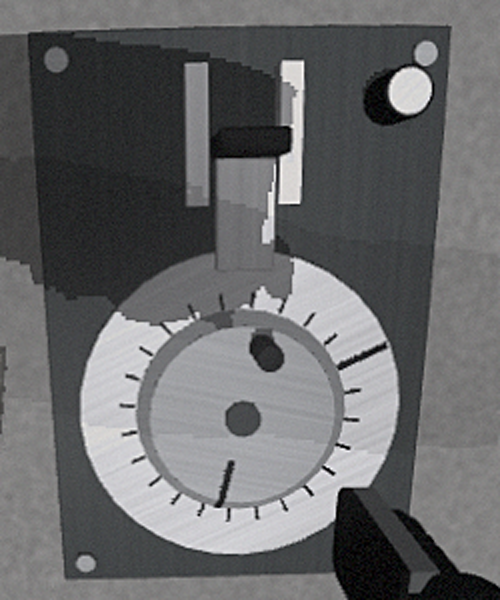

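Run:
```python
from h import *
import pickle
d=pickle.load(open('wrist0.pkl','rb'))
P=lambda u,v,z: onplane(d,[[180+u/2,v/2]],z)[0][:2]
c=P(243,419,43);io=P(220,506,30);ii=P(231,462,40);ti=P(339,368,30);to=P(386,346,30);pin=P(270,358,70)
print('c',c,'pin',pin)
for n,p in dict(io=io,ii=ii,ti=ti,to=to,pin=pin).items():
    v=p-c;print(n,p.round(1),np.hypot(*v).round(1),np.degrees(np.arctan2(v[1],v[0])).round(1))
v=to-ti;print('line dir',np.degrees(np.arctan2(v[1],v[0])))
s=[P(56,60,20),P(426,53,20),P(86,564,20)];print(s)
for a in [(30,33),(449,27),(66,578)]:print('corner',P(*a,20))
for a in [(213,157),(290,152),(213,135),(292,128)]:print('tab70',P(*a,70))
print('cap',P(409,90,52))
# ring circle
g=cv2.cvtColor(d['img'],cv2.COLOR_RGB2GRAY)
e=np.array([P(x,y,30) for x,y in[(81,405),(399,395),(240,553),(130,505),(110,318),(330,272),(385,335)]])
A=np.c_[2*e,np.ones(len(e))];q=np.linalg.lstsq(A,(e**2).sum(1),rcond=None)[0];print('ring',q[:2],np.sqrt(q[2]+q[:2]@q[:2]))
```

```text
c [576.70291323 -44.74932974] pin [584.54490698  -3.4928914 ]
io [ 567.3 -104.6] 60.6 -99.0
ii [571.4 -71.7] 27.5 -101.1
ti [632.  -18.9] 61.1 25.1
to [657.7  -6.1] 89.8 25.5
pin [584.5  -3.5] 42.0 79.2
line dir 26.44219238832196
[array([476.61433778, 142.86015479]), array([668.74438909, 147.8985757 ]), array([ 484.28941242, -150.6121726 ])]
corner [463.64816613 155.97443342]
corner [679.82196585 160.8534104 ]
corner [ 471.0613911  -160.99085756]
tab70 [553.84623243  91.03734415]
tab70 [589.08835668  93.45010574]
tab70 [553.62777375 100.60011227]
tab70 [589.4755083  103.87657003]
cap [648.88181157 124.06635222]
ring [577.61692693 -43.89919447] 91.01138720458326
```

The dial axis is at about (577,-44.5) and the station yaw is about 1.5°. The index stands at -100°, the long line at +25.4° and the pin at 80°, so the dial must turn +125°. I'll shut the fingers, turn the tool so its narrow side faces the pin, and come down on the pin's clockwise side.

>>> {"name": "send_rows", "arguments": {
  "slide": [
    [0.011,-0.001,-0.016],
    [0.022,-0.002,-0.033],
    [0.033,-0.003,-0.049],
    [0.044,-0.004,-0.065],
    [0.055,-0.005,-0.082],
    [0.066,-0.006,-0.098],
    [0.077,-0.007,-0.115],
    [0.087,-0.008,-0.131]
  ],
  "turn": [10,20,30,40,50,60,70,80],
  "hand": 0
}}

```text
time: 1.2
eef_pos: [612.2, -8.0, 99.5]
ee_rot: [[-0.986, 0.168, -0.0], [0.168, 0.986, 0.0], [0.0, -0.0, -1.0]]
contact_force: [0.3, 0.4, 0.6]
grip_width: -0.004
```

>>> {"name": "send_rows", "arguments": {
  "slide": [
    [0,0,0],
    [0,0,0],
    [0,0,-0.005],
    [0,0,-0.015],
    [0,0,-0.025],
    [0,0,-0.035],
    [0,0,-0.045],
    [0,0,-0.049]
  ],
  "turn": [0,0,0,0,0,0,0,0]
}}

```text
time: 2.2
eef_pos: [611.7, -8.0, 50.4]
ee_rot: [[-0.985, 0.174, -0.001], [0.174, 0.985, 0.0], [0.001, -0.0, -1.0]]
contact_force: [-0.8, -0.3, 0.6]
grip_width: 0.0
```

Run:
```python
from h import *
o=get_obs();print(o['time'],o['eef_pos'],np.round(o['ee_rot'],3).tolist(),o['joints'],o['contact_force'],o['grip_width'])
a=snap('wrist');s=snap('scene');save(s,'s1.png');
S=cv2.resize(s['img'][170:330,190:400],(512,390))
cv2.imwrite('pics/b.png',cv2.cvtColor(np.vstack([a['img'],S])[:,:],cv2.COLOR_RGB2BGR)) 
m=cv2.imread('pics/b.png');cv2.imwrite('pics/b.png',cv2.resize(np.hstack([m[:384],m[384:768]]),(800,300)))
c=np.array([577,-44.5])
```

```text
2.2 [611.65912422  -7.97453849  50.37913178] [[-0.985, 0.174, -0.001], [0.174, 0.985, 0.0], [0.001, -0.0, -1.0]] [-1.46164175e-01  5.14178563e-01 -1.58602252e-01  8.99024837e-01
 -1.69790019e-05  2.84756393e-02] [-0.76845102 -0.25917177  0.60773318] 0.00020760141448695696
```

View pics/b.png

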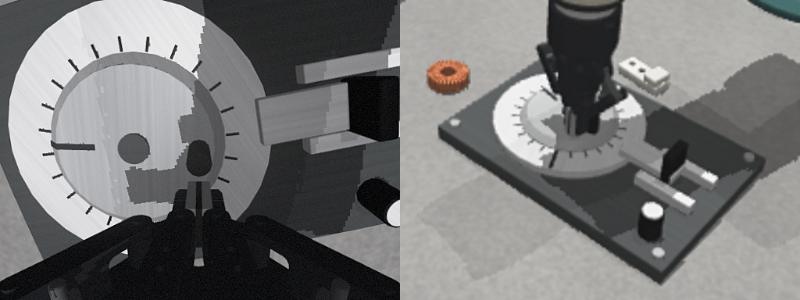

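The finger stands beside the pin (wrist view: pin at (200,158), fingertips at (200,190)) and the dial is visible. Next, the arc waypoints.

Run:
```python
import numpy as np
def pos(t,b=18):
    a=np.radians(t);return np.array([577+42*np.cos(a)+b*np.sin(a),-44.5+42*np.sin(a)-b*np.cos(a)])
p0=np.array([612,-8.0]);t0=80
th=[[80]*3+[82,85,88,91,94]]+[list(94+4.25*np.arange(1,9)+34*k) for k in range(3)]
for k,T in enumerate(th):
    Q=[pos(t,18+(4 if (k==0 and i==0) else 0)) for i,t in enumerate(T)]
    print([[*((q-p0)/1000).round(4),0] for q in Q],[round(t-t0,1) for t in T]);p0=np.round(Q[-1],1);t0=T[-1]
```

```text
[[np.float64(-0.006), np.float64(0.001), 0], [np.float64(-0.01), np.float64(0.0017), 0], [np.float64(-0.01), np.float64(0.0017), 0], [np.float64(-0.0113), np.float64(0.0026), 0], [np.float64(-0.0134), np.float64(0.0038), 0], [np.float64(-0.0155), np.float64(0.0048), 0], [np.float64(-0.0177), np.float64(0.0058), 0], [np.float64(-0.02), np.float64(0.0067), 0]] [0, 0, 0, 2, 5, 8, 11, 14]
[[np.float64(-0.0032), np.float64(0.0009), 0], [np.float64(-0.0065), np.float64(0.0017), 0], [np.float64(-0.0099), np.float64(0.0022), 0], [np.float64(-0.0132), np.float64(0.0025), 0], [np.float64(-0.0166), np.float64(0.0025), 0], [np.float64(-0.02), np.float64(0.0022), 0], [np.float64(-0.0234), np.float64(0.0017), 0], [np.float64(-0.0267), np.float64(0.001), 0]] [np.float64(4.2), np.float64(8.5), np.float64(12.8), np.float64(17.0), np.float64(21.2), np.float64(25.5), np.float64(29.8), np.float64(34.0)]
[[np.float64(-0.0032), np.float64(-0.001), 0], [np.float64(-0.0064), np.float64(-0.0022), 0], [np.float64(-0.0094), np.float64(-0.0037), 0], [np.float64(-0.0124), np.float64(-0.0054), 0], [np.float64(-0.0152), np.float64(-0.0073), 0], [np.float64(-0.0179), np.float64(-0.0094), 0], [np.float64(-0.0204), np.float64(-0.0116), 0], [np.float64(-0.0227), np.float64(-0.0141), 0]] [np.float64(4.2), np.float64(8.5), np.float64(12.8), np.float64(17.0), np.float64(21.2), np.float64(25.5), np.float64(29.8), np.float64(34.0)]
[[np.float64(-0.0021), np.float64(-0.0026), 0], [np.float64(-0.0041), np.float64(-0.0054), 0], [np.float64(-0.0058), np.float64(-0.0083), 0], [np.float64(-0.0073), np.float64(-0.0114), 0], [np.float64(-0.0086), np.float64(-0.0145), 0], [np.float64(-0.0096), np.float64(-0.0177), 0], [np.float64(-0.0104), np.float64(-0.021), 0], [np.float64(-0.0109), np.float64(-0.0244), 0]] [np.float64(4.2), np.float64(8.5), np.float64(12.8), np.float64(17.0), np.float64(21.2), np.float64(25.5), np.float64(29.8), np.float64(34.0)]
```

>>> {"name": "send_rows", "arguments": {
  "slide": [
    [-0.006,0.001,0],
    [-0.01,0.0017,0],
    [-0.01,0.0017,0],
    [-0.0113,0.0026,0],
    [-0.0134,0.0038,0],
    [-0.0155,0.0048,0],
    [-0.0177,0.0058,0],
    [-0.02,0.0067,0]
  ],
  "turn": [0,0,0,2,5,8,11,14]
}}

```text
time: 3.3
eef_pos: [592.6, -1.4, 51.6]
ee_rot: [[-0.997, -0.073, 0.001], [-0.073, 0.997, -0.0], [-0.001, -0.0, -1.0]]
contact_force: [3.1, -0.2, 0.4]
grip_width: -0.002
```

>>> {"name": "send_rows", "arguments": {
  "slide": [
    [-0.0032,0.0009,0],
    [-0.0065,0.0017,0],
    [-0.0099,0.0022,0],
    [-0.0132,0.0025,0],
    [-0.0166,0.0025,0],
    [-0.02,0.0022,0],
    [-0.0234,0.0017,0],
    [-0.0267,0.001,0]
  ],
  "turn": [4.2,8.5,12.8,17,21.2,25.5,29.8,34]
}}

```text
time: 4.3
eef_pos: [565.7, -0.1, 51.6]
ee_rot: [[-0.785, -0.619, 0.001], [-0.619, 0.785, 0.0], [-0.001, -0.0, -1.0]]
contact_force: [2.2, 0.9, 2.3]
grip_width: -0.0
```

Run:
```python
from h import *
o=get_obs();print(o['contact_force'])
save(snap('wrist'),'w2.png')
```

```text
[2.20121588 0.94575302 2.2805302 ]
```

View pics/w2.png

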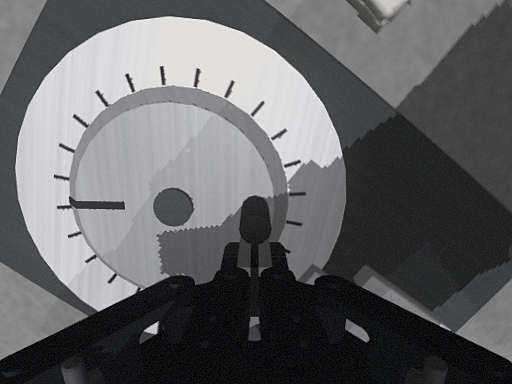

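The dial follows: the pin stays centred on the fingertip at (255,230), the index points to (70,203), and the force is about 3 N. Continuing along the arc.

>>> {"name": "send_rows", "arguments": {
  "slide": [
    [-0.0032,-0.001,0],
    [-0.0064,-0.0022,0],
    [-0.0094,-0.0037,0],
    [-0.0124,-0.0054,0],
    [-0.0152,-0.0073,0],
    [-0.0179,-0.0094,0],
    [-0.0204,-0.0116,0],
    [-0.0227,-0.0141,0]
  ],
  "turn": [4.2,8.5,12.8,17,21.2,25.5,29.8,34]
}}

```text
time: 5.35
eef_pos: [542.8, -14.1, 51.5]
ee_rot: [[-0.307, -0.952, 0.001], [-0.952, 0.307, 0.001], [-0.001, -0.0, -1.0]]
contact_force: [1.3, 3.0, 2.3]
grip_width: 0.003
```

>>> {"name": "send_rows", "arguments": {
  "slide": [
    [-0.0021,-0.0026,0],
    [-0.0041,-0.0054,0],
    [-0.0058,-0.0083,0],
    [-0.0073,-0.0114,0],
    [-0.0086,-0.0145,0],
    [-0.0096,-0.0177,0],
    [-0.0104,-0.021,0],
    [-0.0109,-0.0244,0]
  ],
  "turn": [4.2,8.5,12.8,17,21.2,25.5,29.8,34]
}}

```text
time: 6.35
eef_pos: [531.6, -38.5, 51.4]
ee_rot: [[0.278, -0.961, -0.0], [-0.961, -0.278, 0.001], [-0.001, -0.0, -1.0]]
contact_force: [0.7, 3.1, 2.4]
grip_width: -0.003
```

Run:
```python
from h import *
import pickle
o=get_obs();print(o['contact_force'],o['joints'])
d=snap('wrist');pickle.dump(d,open('w3.pkl','wb'));save(d,'w3.png')
```

```text
[0.66399655 3.11466652 2.40517451] [-2.25671635e-01  3.97561900e-01 -3.67847567e-01  8.05601686e-01
  7.01746966e-04 -2.07832528e+00]
```

View pics/w3.png

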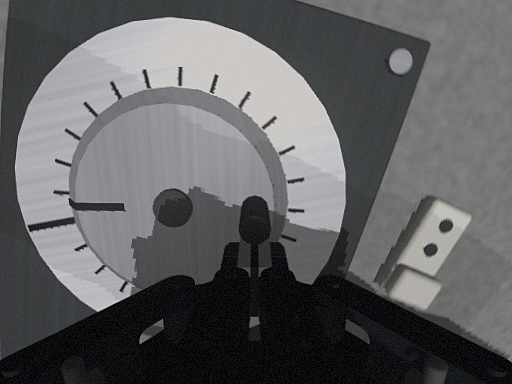

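The index ends at (70,204) and the long line runs from (76,223) to (30,229). A few degrees remain.

```bash
cat > m.py <<'E'
from h import *
def ang(d,cap,io,ii,ti,to,ring=None):
    c=onplane(d,[cap],43)[0][:2]
    P=[onplane(d,[p],z)[0][:2] for p,z in((io,30),(ii,40),(ti,30),(to,30))]
    print('c',c)
    for p in P:
        v=p-c;print(p.round(1),np.hypot(*v).round(1),np.degrees(np.arctan2(v[1],v[0])).round(1))
    for c in (np.array([577,-44.5]),):
        a=[np.degrees(np.arctan2(*(p-c)[::-1])) for p in P];print('gap out',a[2]-a[0])
E
python3 - <<'E'
from m import *
import pickle
d=pickle.load(open('w3.pkl','rb'))
ang(d,(173,208),(69,204),(125,207),(75,223),(30,228))
E
```

```text
c [575.90186386 -45.71505815]
[635.2 -26.2] 62.4 18.2
[600.8 -38. ] 26.0 17.3
[630.5 -15.8] 62.2 28.8
[656.4  -4.8] 90.3 26.9
gap out 10.8216709330462
```

>>> {"name": "send_rows", "arguments": {
  "slide": [
    [-0.0001,-0.0016,0],
    [-0.0002,-0.0032,0],
    [-0.0003,-0.0048,0],
    [-0.0004,-0.006,0],
    [-0.0004,-0.006,0],
    [-0.0004,-0.006,0],
    [-0.0004,-0.006,0],
    [-0.0004,-0.006,0]
  ],
  "turn": [2,4,6,7.5,7.5,7.5,7.5,7.5]
}}

```text
time: 7.4
eef_pos: [531.3, -44.7, 51.3]
ee_rot: [[0.399, -0.917, -0.0], [-0.917, -0.399, 0.0], [-0.0, 0.0, -1.0]]
contact_force: [-0.7, 2.8, 0.7]
grip_width: -0.003
```

Run:
```python
from h import *
import pickle
d=snap('wrist');pickle.dump(d,open('w4.pkl','wb'))
cv2.imwrite('pics/w4.png',cv2.cvtColor(cv2.resize(d['img'][120:280,10:210],(800,640)[:2],interpolation=cv2.INTER_CUBIC)[:600],cv2.COLOR_RGB2BGR))
```

```text
(no output)
```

View pics/w4.png

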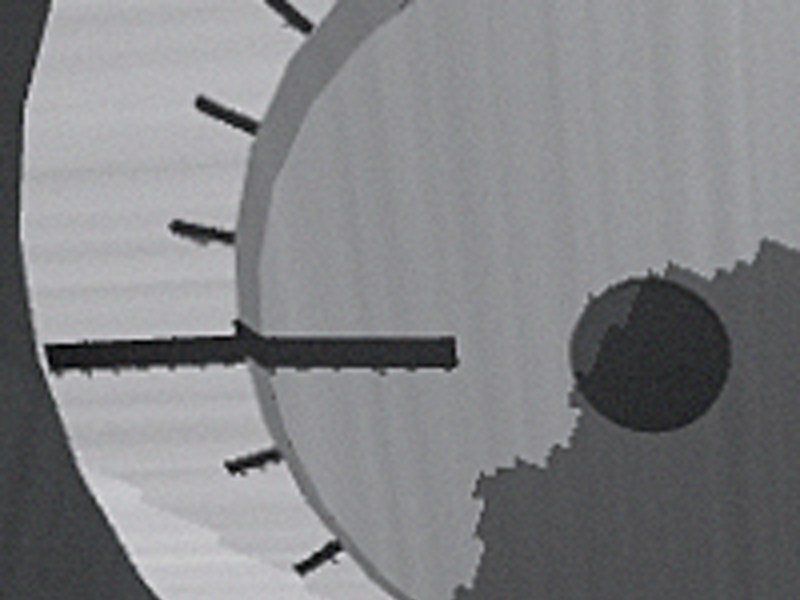

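The long line and the index nearly meet. At the rim the index end (about (240,333)) is still about 12 px above the line's inner end (about (245,347)), which is about 2 mm. I'll push 1.8° more.

>>> {"name": "send_rows", "arguments": {
  "slide": [
    [0,-0.0005,0],
    [0,-0.001,0],
    [0,-0.0014,0],
    [0,-0.0014,0],
    [0,-0.0014,0],
    [0,-0.0014,0],
    [0,-0.0014,0],
    [0,-0.0014,0]
  ],
  "turn": [0.6,1.2,1.8,1.8,1.8,1.8,1.8,1.8]
}}

```text
time: 8.45
eef_pos: [531.3, -46.2, 51.3]
ee_rot: [[0.427, -0.904, -0.0], [-0.904, -0.427, -0.0], [0.0, 0.0, -1.0]]
contact_force: [0.2, 1.9, 0.5]
grip_width: -0.003
```

Run:
```python
from h import *
import pickle
d=snap('wrist');pickle.dump(d,open('w5.pkl','wb'))
cv2.imwrite('pics/w5.png',cv2.cvtColor(cv2.resize(d['img'][160:250,10:130],(800,600),interpolation=cv2.INTER_CUBIC),cv2.COLOR_RGB2BGR))
```

```text
(no output)
```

View pics/w5.png

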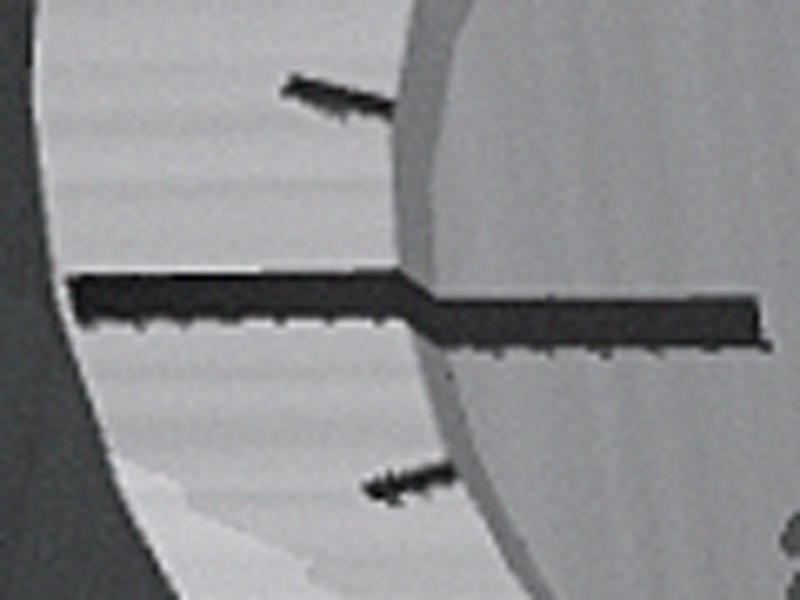

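The index meets the long line squarely at the rim (about (405,300) in the crop). I'll back off along the tangent, rise, and go behind the brake tab.

>>> {"name": "send_rows", "arguments": {
  "slide": [
    [-0.0016,0.0034,0],
    [-0.0032,0.0068,0],
    [-0.0064,0.0136,0],
    [-0.0064,0.0136,0.01],
    [-0.0064,0.0136,0.03],
    [-0.0064,0.0136,0.05],
    [-0.0064,0.0136,0.07],
    [-0.0064,0.0136,0.08]
  ],
  "turn": [0,0,0,0,0,0,0,0]
}}

```text
time: 9.5
eef_pos: [525.4, -32.7, 132.8]
ee_rot: [[0.427, -0.904, 0.002], [-0.904, -0.427, -0.0], [0.001, -0.001, -1.0]]
contact_force: [0.0, -0.6, -1.3]
grip_width: 0.0
```

>>> {"name": "send_rows", "arguments": {
  "slide": [
    [0.008,0.028,0],
    [0.016,0.056,0],
    [0.024,0.085,0],
    [0.032,0.113,0],
    [0.04,0.141,0],
    [0.0476,0.1695,0],
    [0.0476,0.1695,0],
    [0.0476,0.1695,0]
  ],
  "turn": [-4,-8,-12,-16,-20,-23.8,-23.8,-23.8]
}}

```text
time: 10.5
eef_pos: [572.3, 136.6, 131.2]
ee_rot: [[0.027, -1.0, -0.0], [-1.0, -0.027, -0.0], [0.0, 0.0, -1.0]]
contact_force: [-0.2, 0.6, -0.3]
grip_width: 0.001
```

Run:
```python
from h import *
import pickle
o=get_obs();print(o['eef_pos'],o['contact_force'])
d=snap('wrist');pickle.dump(d,open('w6.pkl','wb'));save(d,'w6.png')
```

```text
[572.25136053 136.56047822 131.16219084] [-0.16803456  0.58002482 -0.26100947]
```

View pics/w6.png

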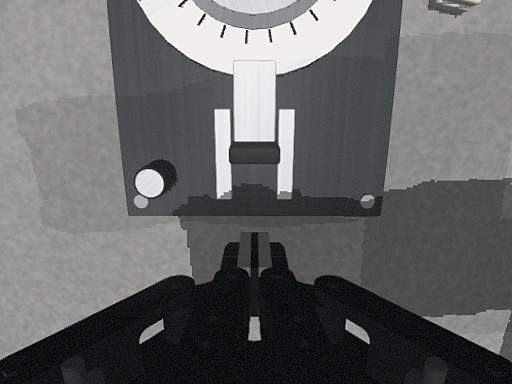

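The tab spans columns 229-280 and rows 142-164, centred ahead of the fingers; the capacitor is at (150,182), well to the side.

Run:
```python
from h import *
import pickle
d=pickle.load(open('w6.pkl','rb'))
print(d['T'][:3,3])
for v,z in((142,42),(142,70),(153,70),(164,70)):print(v,onplane(d,[[229,v],[280,v]],z).round(1).tolist())
print(d['img'][136:170,255].mean(1).astype(int))
```

```text
[573.70456033  65.81328106 273.5820226 ]
142 [[591.3, 94.2, 42.0], [553.9, 93.2, 42.0]]
142 [[589.2, 90.8, 70.0], [556.3, 89.9, 70.0]]
153 [[589.1, 97.9, 70.0], [556.0, 97.0, 70.0]]
164 [[589.1, 105.2, 70.0], [555.6, 104.3, 70.0]]
[230 229 228 231 245 152  46  45  56  55  55  54  66  71  66  66  67  66
  66  65  57  65  55  58  57  57  53  42  81  83  88  86  82  84]
```

>>> {"name": "send_rows", "arguments": {
  "slide": [
    [0,0,-0.013],
    [0,0,-0.026],
    [0,0,-0.039],
    [0,0,-0.052],
    [0,0,-0.065],
    [0,0,-0.075],
    [0,0,-0.079],
    [0,0,-0.079]
  ],
  "turn": [0,0,0,0,0,0,0,0]
}}

```text
time: 11.55
eef_pos: [572.5, 136.9, 52.2]
ee_rot: [[0.026, -1.0, -0.0], [-1.0, -0.026, -0.0], [0.0, 0.0, -1.0]]
contact_force: [-0.2, 0.1, 0.4]
grip_width: 0.002
```

>>> {"name": "send_rows", "arguments": {
  "slide": [
    [0.0001,-0.004,0],
    [0.0002,-0.008,0],
    [0.0003,-0.012,0],
    [0.0004,-0.015,0],
    [0.0005,-0.018,0],
    [0.0005,-0.02,0],
    [0.0006,-0.022,0],
    [0.0006,-0.024,0]
  ],
  "turn": [0,0,0,0,0,0,0,0]
}}

```text
time: 12.55
eef_pos: [573.1, 113.0, 52.3]
ee_rot: [[0.026, -1.0, -0.0], [-1.0, -0.026, 0.0], [-0.0, 0.0, -1.0]]
contact_force: [0.1, 3.2, 0.8]
grip_width: 0.003
```

>>> {"name": "send_rows", "arguments": {
  "slide": [
    [0.0001,-0.002,0],
    [0.0001,-0.004,0],
    [0.0002,-0.006,0],
    [0.0002,-0.008,0],
    [0.0003,-0.01,0],
    [0.0003,-0.012,0],
    [0.0004,-0.014,0],
    [0.0004,-0.0155,0]
  ],
  "turn": [0,0,0,0,0,0,0,0]
}}

```text
time: 13.55
eef_pos: [573.5, 97.3, 52.3]
ee_rot: [[0.026, -1.0, 0.0], [-1.0, -0.026, 0.0], [-0.0, -0.0, -1.0]]
contact_force: [0.5, 2.2, 1.9]
grip_width: -0.002
```

Contact is as predicted, at 2-3 N. Now I'll go on in small steps towards the stop.

>>> {"name": "send_rows", "arguments": {
  "slide": [
    [0,-0.0005,0],
    [0,-0.001,0],
    [0,-0.0015,0],
    [0,-0.002,0],
    [0,-0.002,0],
    [0,-0.002,0],
    [0,-0.002,0],
    [0,-0.002,0]
  ],
  "turn": [0,0,0,0,0,0,0,0]
}}

```text
time: 14.55
eef_pos: [573.5, 95.5, 52.3]
ee_rot: [[0.026, -1.0, 0.0], [-1.0, -0.026, 0.0], [-0.0, -0.0, -1.0]]
contact_force: [0.4, 6.0, 0.1]
grip_width: 0.001
```

>>> {"name": "send_rows", "arguments": {
  "slide": [
    [0,-0.0002,0],
    [0,-0.0004,0],
    [0,-0.0006,0],
    [0,-0.0008,0],
    [0,-0.001,0],
    [0,-0.001,0],
    [0,-0.001,0],
    [0,-0.001,0]
  ],
  "turn": [0,0,0,0,0,0,0,0]
}}

```text
time: 15.55
eef_pos: [573.6, 95.4, 52.3]
ee_rot: [[0.027, -1.0, 0.0], [-1.0, -0.027, 0.002], [-0.002, -0.0, -1.0]]
contact_force: [0.4, 12.6, 0.3]
grip_width: -0.001
```

The force rose to 12.6 N with no further travel, so the slide is at its stop. Next I'll back off, rise, and check both alignment and slide.

>>> {"name": "send_rows", "arguments": {
  "slide": [
    [0,0.002,0],
    [0,0.01,0],
    [0,0.025,0],
    [0,0.035,0.005],
    [0,0.035,0.03],
    [0,0.035,0.06],
    [0,0.035,0.09],
    [0,0.035,0.11]
  ],
  "turn": [0,0,0,0,0,0,0,0]
}}

```text
time: 16.55
eef_pos: [573.8, 130.0, 164.1]
ee_rot: [[0.027, -1.0, 0.002], [-1.0, -0.027, 0.0], [0.0, -0.002, -1.0]]
contact_force: [0.3, -0.1, -0.3]
grip_width: 0.005
```

>>> {"name": "send_rows", "arguments": {
  "slide": [
    [0,-0.01,0.01],
    [0,-0.02,0.03],
    [0,-0.03,0.05],
    [0,-0.03,0.07],
    [0,-0.03,0.09],
    [0,-0.03,0.09],
    [0,-0.03,0.09],
    [0,-0.03,0.09]
  ],
  "turn": [0,0,0,0,0,0,0,0]
}}

```text
time: 17.55
eef_pos: [573.1, 99.3, 251.4]
ee_rot: [[0.026, -1.0, -0.001], [-1.0, -0.026, -0.0], [0.0, 0.001, -1.0]]
contact_force: [-1.3, -0.3, 0.6]
grip_width: -0.002
```

Run:
```python
from h import *
import pickle
o=get_obs();print(o['eef_pos'],o['contact_force'])
d=snap('wrist');pickle.dump(d,open('w7.pkl','wb'))
cv2.imwrite('pics/w7.png',cv2.cvtColor(cv2.resize(d['img'][0:270,80:440],(800,600),interpolation=cv2.INTER_CUBIC),cv2.COLOR_RGB2BGR))
```

```text
[573.14833527  99.32291012 251.37278603] [-1.27445622 -0.28183961  0.63799185]
```

View pics/w7.png

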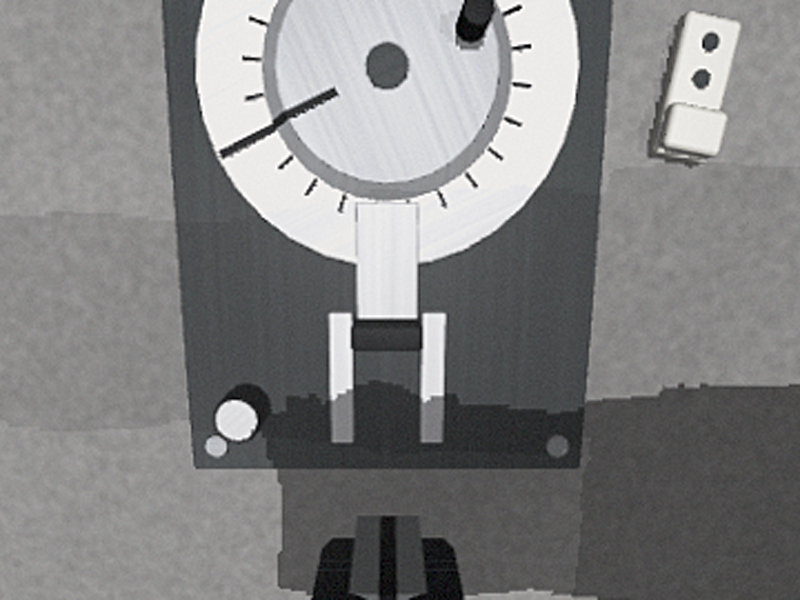

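The index runs straight on into the long line at (275,128), the slide nose is at the dial's rim at (388,200), and the hand is clear. I'm handing in.

```bash
python3 -c "
from h import *
sign_off()"
```

```text
the job is handed in; nothing more can be done
```

I turned the dial about 125° anticlockwise by pushing its pin with the shut fingertips, until the index met the long line. Then I pushed the brake tab in and took the hand clear. The job was handed in at about 17.6 s; no verdict is reported.

- **Dial:** the close-up before the brake push showed the index meeting the long line at the rim. The last picture, with the hand clear, still shows the two lines in one straight run.
- **Brake:** the tab travelled about 20 mm from where I estimated contact. It then stopped with the force rising to 12.6 N, and the slide's nose shows at the dial's rim.
- **Forces:** readings stayed at about 3–4 N while pushing the dial, and 12.6 N was the highest wrist force reading seen at any point.
- **Bystanders:** the capacitor and locator look untouched in the last picture. The inductor and housing were outside that view, and I never moved near them. I did not measure any of the four again.
- **Disagreement:** a midway reading of the remaining dial gap gave 9–11° depending on the reference point. I settled the last few degrees from close-up pictures instead.

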